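# Balance a strip and its weight on a curved former

## Robot

A 6-joint arm with a two-finger parallel gripper is mounted at the origin on a cart in front of the work surface, level with it; the furniture and walls round the work are solid. World frame = base frame: x ahead of the robot, y to its left, z up, the work surface at z = 0. Lengths are in m, angles in degrees, forces in N, time in s.
With the tool pointing down it reaches from about 0.275 to 1 m from the base axis. Payload 8.4 kg.
Tool frame: the origin (TCP) lies midway between the tips of the shut fingers; the grasp point (between the pads) lies 19 mm behind it; z points along the fingers, y is the line along which they close (so a half turn about z gives the same grasp; the last joint's range is limited). The gripper opens to 85 mm and grips with 20 to 120 N. Pads are 22 mm wide; open, the fingers measure 114 mm over their backs; the gripper's body (76 mm by 85 mm) begins 54 mm behind the grasp point. The pads swing forward as they close: fully open they stand 13 mm farther back than shut.
Start: joints at [69.362, 20.225, 93.587, -0, 66.188, -0.138], TCP at [0.219, 0.585, 0.231] pointing down, gripper open.
Joint ranges: [-150.9, 150.9], [-52.94, 120.26], [3.33, 152.33], [-74.26, 254.26], [0, 154.13], [-172.89, 172.89]. Speed limits (degrees/s): [127.2, 127.2, 159.86, 180, 180, 180].

## Interface

Orientations are given as a 3x3 rotation matrix whose columns are the frame's x, y, z axes.
In Python, from station import env, imaging, models gives the robot as it stands.
- The arm moves only by the tool apply_moves, never from a script. Its arguments are lists of equal length, an entry for each row: "slide": the shift along the world's x, y, z each as a share of 100 mm, from -1 to 1, a list of three; "yaw": the turn about the world's z as a share of 180 degrees, from -1 to 1; "gripper": the opening, from 0 (shut) to 1 (fully open). In form: {"slide": [[tx, ty, tz], ...], "yaw": [yaw, ...], "gripper": [gripper, ...]}. A call has 1 to 20 rows; each row shifts and turns the commanded pose from where the row before left it; what a row does not reach is not made up. A row lasts 1/8 s, in which the tool goes at most 62.5 mm and 10.7 degrees, less where a joint would pass 70% of its speed; a pose out of reach is approached as far as the arm can. A call with a number of a shift or a turn outside -1 to 1 is refused whole. A call with a gripper value outside its range is refused whole. The fingers move at their own pace and stop on an object; "force" is the grip in N (left out, the last holds). Time passes only in rows, so rows that do not move let the fingers close. It gives the time, the measured TCP pose, the force, the opening and the grip force at its end, in the units of the state.
- env.read_state(): the state, without advancing time (a new reading comes with each control period).
- imaging.grab_frame(name): name is "scene" or "top" or "wrist"; returns the picture (480x640x3 uint8, red, green, blue); there is no depth.
- imaging.camera_info(name): a dict with "mtx" (3x3 intrinsics, pixels), "rvec" (rotation vector, rad) and "tvec" (3), from world to camera coordinates, as OpenCV has them. Camera axes: x right, y down, z forward; pixel columns grow to the right and rows downward; lengths in m; the calibration is good to about 2 mm. A picture is of the moment at which its call begins: read the wrist's pose just before it. camera_info takes no time and is no camera call; for the wrist camera it gives the pose at the moment of the call.
- env.close_job(): hands the job in; it is judged then, once.
Trained networks look in the newest picture that a camera, given by its name, has taken for a name from the list of things; names that differ only in an ending like _2 or _b are one class to them, and where a whole thing is asked for, a point or a joint stands for the part that bears it (a point fixed in the world has none). Each returns a list of dicts, best first, with "p" (0 to 1); they miss things now and then, are a little off and sometimes report something else, mostly with a low value. They report only what shows in the picture. A call takes as long as a camera call.
- models.find_in(camera, thing): "box" ([left, top, right, bottom] in pixels, round what is visible of it).
- models.trace(camera, thing): "pixels" (480x640 bool, what is visible of it) and "box" ([left, top, right, bottom] in pixels, round what is visible of it).
The state is a dict: "clock": time; "q": joint angles; "joint_velocities": joint speeds; "joint_torque": joint torques, N m; "position": TCP position; "eef_rot": TCP orientation; "force": force on the tool from outside, world axes, zero at the start; "torque": the same for the moment, N m; "opening": finger opening in m; "grasp_force": force on a finger pad.
Only numpy, scipy, OpenCV 4.12 (cv2) and the standard library are available. Lean on these libraries where they do the work, as an engineer would, in place of code of your own. Each camera call takes 0.05 s, during which the arm holds its last target. There are 200 camera calls.

## Task

Take the whetstone off the pine strip, then balance the strip level and centred across the crown of the curved former, lying on it by itself. Then lay the whetstone back on the middle of the strip, lengthwise along it, as a weight, and leave the stack balanced level on the crown; do not disturb the sanding block, the bottles or the paint jars.

Things in the scene. Friction and masses are not known exactly. Their poses are not given: they have to be found in the camera images.
- pine_strip: Straight rectangular offcut of bare pine, 33 x 135 x 21 mm, about 0.12 kg (actual mass varies). It starts flat on one of two fixed plywood boards (18 mm thick, one either side of the soldering station) under the whetstone, with some 30 mm free beside it for each finger (station 70 mm, vice 48 mm high). Origin: centre of its underside; z is up, y runs along its 135 mm length, x across its 33 mm width.
- whetstone: Plain grey rectangular stone, 36 x 105 x 24 mm, about 0.32 kg (actual mass varies). It starts lying flat and roughly lengthwise on top of the pine strip (its underside 39 mm above the bench). Origin: centre of its underside; z is up, y runs along its 105 mm length, x across its 36 mm width. The bare bench (z = 0) between the left board and the tray, about x 0.39 to 0.50, y 0.14 to 0.20, is clear.
- former: Fixed wooden former on the low tray at the left; its yaw varies. Base board 120 x 60 x 14 mm; on it an upright crest 110 mm long (along x), only 30 mm thick (along y), its top a round arc of 100 mm radius about an axis along y; the arc falls 16 mm to either end. A thin dark line along y marks the crown, 50 mm over the base's underside. Origin: centre of that underside; z up.
- crown (a point): Middle of the former's crown line, the top of the arc, where the middle of the strip's underside belongs. Axes as the former's. The strip is to lie across the crown line, its length along the former's x, both ends overhanging the crest.
- sanding_block: Bystander, loose: brown cork sanding block, 56 x 101 x 31 mm, wider and taller than the whetstone and lying alone, flat on whichever of the two boards the strip is not on. Origin: centre of its underside, y along its length. Leave it.
- thinner: Bystander, loose: amber bottle with a white cap, 46 mm diameter, 110 mm tall, farther back, between the tray and the power supply. Origin: centre of its underside. Leave it.
- glue_bottle: Bystander, loose: white glue bottle with a red nozzle, 46 x 66 mm, 224 mm tall, on the mat behind the former. Origin: centre of its underside. Leave it.
- flux_bottle: Bystander: small orange bottle with a black cap, 30 mm diameter, 58 mm tall, at the right of the tray. Origin: centre of its underside. Leave it.
- dropper_black: Bystander: black dropper bottle, 26 mm diameter, 85 mm tall, on the mat left of the former. Origin: centre of its underside. Leave it.
- paint_jar_a: Bystander: black paint jar, 34 mm diameter, 45 mm tall, behind the soldering station. Origin: centre of its underside. Leave it.
- paint_jar_b: Bystander, loose: paint jar with a black lid, 32 mm diameter, 53 mm tall, on the bench close to the tray, behind the left board. Origin: centre of its underside. Leave it.

How it is judged (in metres and radians):
On the way:
1. the strip is balanced alone across the crown, released and at rest (horizontal distance between pine_strip and crown below 0.015 m and z of pine_strip in the frame of crown between -0.004 and 0.006 m and angle between pine_strip's own z axis and vertical below 0.14 rad and angle between the y axis of pine_strip and the x axis of former, either way round below 0.25 rad and contact force between pine_strip and former above 0.2 N and contact force between pine_strip and the fingers below 0.05 N and contact force between pine_strip and whetstone below 0.02 N and linear speed of pine_strip below 0.03 m/s), for 0.4 s.
At the end, for the whole second after the job is handed in: Strip on the crown: middle within 15 mm of the crown point, square to the crown line within 0.25 rad, carried by the former. Whetstone flat on it: middle within 18 mm of the strip's, lengthwise within 0.25 rad. Both level within 0.14 rad and at rest (horizontal distance between pine_strip and crown below 0.015 m and z of pine_strip in the frame of crown between -0.004 and 0.006 m and angle between each of pine_strip, whetstone's own z axis and vertical below 0.14 rad and angle between the y axis of pine_strip and the x axis of former, either way round below 0.25 rad and contact force between pine_strip and former above 1 N and horizontal distance between whetstone and pine_strip below 0.018 m and z of whetstone in the frame of pine_strip between 0.017 and 0.026 m and angle between the y axis of whetstone and the y axis of pine_strip, either way round below 0.25 rad and contact force between whetstone and pine_strip above 0.5 N and linear speed of each of pine_strip, whetstone below 0.03 m/s); the robot touches nothing.
It fails at once if the sanding block is moved by more than 25 mm (distance of sanding_block from where it was at the start of the episode above 0.025 m).
It fails at once if a bottle or jar is moved by more than 25 mm or knocked over (distance of any of thinner, glue_bottle, paint_jar_b from where it was at the start of the episode above 0.025 m or angle between any of thinner, glue_bottle, paint_jar_b's own z axis and vertical above 0.5 rad).
It also fails if it takes over 72 s, if anything falls off the work surface, if the arm or the gripper's body presses on something with over 40 N, if the wrist force passes 120 N, or if a joint passes its speed limit or range.

## Working session

There is one attempt and no reset: what is moved stays moved. The work goes in short steps, Python scripts to look and compute and a tool call to move; the robot and the scene stay as the last step left them, time stands still between calls to the robot, and variables do not carry over. Pictures are saved under pics/ and viewed, at most 11 in all, crops included, and the job is handed in when it is done.

Besides the shell and the picture viewer there is one more tool, called after "Request:" as name(argument=value, ...), one argument or row to a line, values as JSON. apply_moves: Moves the arm, as the interface text tells. Its arguments: {"type":"object","properties":{"slide":{"type":"array"},"yaw":{"type":"array"},"gripper":{"type":"array"},"force":{"type":"number"}},"required":["slide","yaw","gripper"]}

```bash
mkdir -p pics
cat > h.py <<'E'
import numpy as np, cv2
from station import env, imaging, models
def cam(n):
    c=imaging.camera_info(n); R=cv2.Rodrigues(np.array(c["rvec"],float))[0]; return np.array(c["mtx"],float),R,np.array(c["tvec"],float).ravel()
def ray(n,uv,z):
    K,R,t=cam(n); uv=np.atleast_2d(uv).astype(float)
    d=np.c_[uv,np.ones(len(uv))]@np.linalg.inv(K).T@R; o=-R.T@t
    return o+d*((z-o[2])/d[:,2])[:,None]
def rect(n,mask,z):
    # outline of the mask on the plane z: centre, long side, short side, yaw of long side
    c=max(cv2.findContours(mask.astype(np.uint8),cv2.RETR_EXTERNAL,cv2.CHAIN_APPROX_NONE)[0],key=cv2.contourArea)[:,0]
    P=ray(n,c,z)[:,:2]
    r=cv2.minAreaRect((P*1000).astype(np.float32)); b=cv2.boxPoints(r)
    e=max(b[1]-b[0],b[2]-b[1],key=np.linalg.norm)
    return np.round(r[0],1),np.round(sorted(r[1]),1),round(np.degrees(np.arctan2(e[1],e[0]))%180,1)
E
python3 - <<'E'
from h import *
for n in("top","scene"):
    im=imaging.grab_frame(n); cv2.imwrite(f"pics/{n}0.png",im[:,:,::-1])
    K,R,t=cam(n); print(n,"cam pos",-R.T@t)
    for th,z in(("whetstone",.063),("pine_strip",.039),("former",.05),("sanding_block",.049)):
        for r in models.trace(n,th)[:2]: print(n,th,round(r["p"],2),r["box"],rect(n,r["pixels"],z))
s=env.read_state(); print(s["clock"],s["eef_rot"],s["force"])
E
```

```text
top cam pos [0.42866696 0.12579505 0.89454295]
top whetstone 0.9 [337.4, 300.6, 363.0, 360.5] (array([424.3,  89.6]), array([ 36., 104.]), np.float32(168.6))
top pine_strip 0.78 [338.6, 290.1, 359.7, 363.7] (array([465.2,  89.5]), array([32.7, 69.5]), np.float32(175.1))
top pine_strip 0.73 [336.0, 302.1, 361.8, 361.5] (array([423.8,  88.6]), array([ 40. , 109.9]), np.float32(168.3))
top former 0.8 [237.0, 224.7, 273.9, 283.2] (array([577.5, 269.4]), array([ 61.3, 116. ]), np.float32(171.5))
top sanding_block 0.58 [456.0, 230.8, 495.1, 282.1] (array([ 566.4, -157.8]), array([ 64.3, 104.1]), np.float32(4.7))
scene cam pos [0.37501158 1.23291176 0.54391319]
scene whetstone 0.66 [387.9, 239.8, 435.9, 266.0] (array([423.7, 116.4]), array([ 86.3, 112.7]), np.float32(168.5))
scene pine_strip 0.75 [378.2, 254.6, 442.7, 275.0] (array([432.5, 120.4]), array([ 61.1, 137.5]), np.float32(172.1))
scene pine_strip 0.58 [294.8, 276.9, 360.2, 312.5] (array([574.7, 288.2]), array([128.6, 132.6]), np.float32(170.2))
scene former 0.96 [291.7, 274.1, 356.9, 315.8] (array([570.8, 309.5]), array([128.6, 130.3]), np.float32(80.7))
scene sanding_block 0.73 [347.3, 205.1, 385.2, 227.4] (array([ 569.5, -121.7]), array([ 94.1, 138.5]), np.float32(86.8))
scene sanding_block 0.36 [387.2, 242.9, 439.5, 265.1] (array([424.4,  85. ]), array([ 89.5, 116.1]), np.float32(171.3))
0.5 [[-9.36670228e-01  3.50212625e-01 -1.91304469e-05]
 [ 3.50212625e-01  9.36670229e-01  1.16404988e-05]
 [ 2.19955697e-05  4.20358468e-06 -1.00000000e+00]] [-0.42261137  0.28531653 -0.03390585]
```

View pics/top0.png

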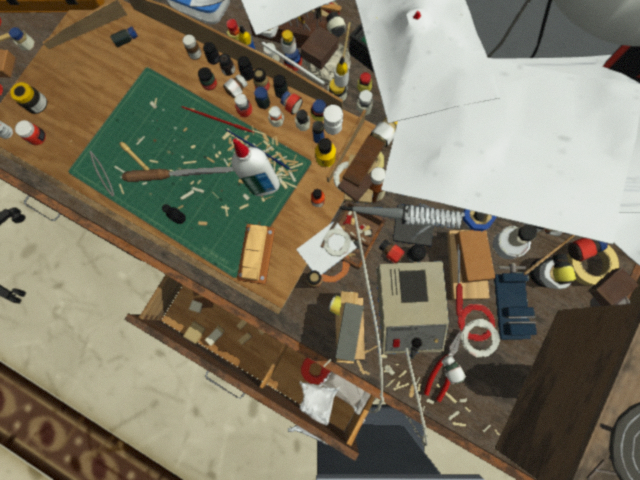

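View pics/scene0.png

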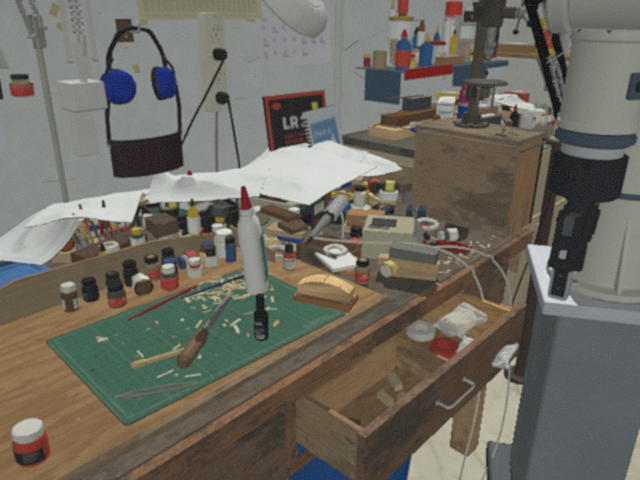

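The top view shows the whetstone at about (348,331) on the strip, the former at (255,252) and the sanding block at (477,256). The scene view agrees, with the stone at (412,253) and the former at (325,295). I'll move above the stone now and refine with the wrist camera.

Request:
apply_moves(
  slide=[
    [0.2,-0.5,0],
    [0.2,-0.5,0],
    [0.2,-0.5,0],
    [0.2,-0.5,0],
    [0.2,-0.5,0],
    [0.2,-0.5,0],
    [0.2,-0.5,0],
    [0.2,-0.5,0],
    [0.2,-0.5,0],
    [0.2,-0.45,0],
    [0.05,0,0],
    [0,0,0],
  ],
  yaw=[0.005,0.005,0.005,0.005,0.005,0.005,0.005,0.005,0.005,0.005,0,0],
  gripper=[1,1,1,1,1,1,1,1,1,1,1,1],
)

```text
clock: 2.0
position: [0.4241, 0.0906, 0.2313]
eef_rot: [[-0.98, 0.201, 0.0], [0.201, 0.98, 0.0], [0.0, 0.0, -1.0]]
force: [0.5, 0.5, 0.1]
opening: 0.0853
grasp_force: 0.0
```

Run:
```python
from h import *
s=env.read_state(); print(s["clock"],s["position"],s["eef_rot"][:,1] if hasattr(s["eef_rot"],'shape') else [r[1] for r in s["eef_rot"]],s["force"])
im=imaging.grab_frame("wrist"); cv2.imwrite("pics/w1.png",im[:,:,::-1])
K,R,t=cam("wrist"); print(-R.T@t)
for th,z in(("whetstone",.063),("pine_strip",.039)):
    for r in models.trace("wrist",th)[:2]: print(th,round(r["p"],2),r["box"],rect("wrist",r["pixels"],z))
imaging.grab_frame("top")
for th,z in(("paint_jar_b",.053),("glue_bottle",.0),("thinner",.11)):
    for r in models.trace("top",th)[:4]: print(th,round(r["p"],2),r["box"],rect("top",r["pixels"],z))
```

```text
2.0 [0.42408236 0.09056567 0.23133649] [2.00675235e-01 9.79657743e-01 3.95772588e-04] [0.49611933 0.50530117 0.11526288]
[0.35224366 0.1057112  0.37351633]
whetstone 0.69 [294.5, 144.1, 338.8, 274.3] (array([422.6,  91.5]), array([ 36.1, 106.6]), np.float32(168.2))
pine_strip 0.8 [294.6, 134.3, 349.6, 287.9] (array([464.9,  91.7]), array([32.4, 69. ]), np.float32(174.7))
pine_strip 0.59 [528.4, 458.9, 567.8, 480.0] (array([755., 278.]), array([25.8, 44.3]), np.float32(78.5))
paint_jar_b 0.73 [407.4, 245.2, 428.7, 262.5] (array([573.1, -45.9]), array([29.9, 39.7]), np.float32(133.4))
glue_bottle 0.68 [231.5, 134.4, 278.1, 202.0] (array([787.9, 285.9]), array([ 77.1, 158.1]), np.float32(29.3))
glue_bottle 0.29 [239.0, 224.3, 271.9, 283.4] (array([586.5, 278.6]), array([ 63.3, 123.4]), np.float32(170.9))
thinner 0.77 [371.8, 167.6, 384.4, 203.3] (array([695.7,  32. ]), array([26.4, 67.3]), np.float32(177.9))
thinner 0.26 [159.6, 203.7, 184.1, 222.9] (array([646.7, 418.1]), array([23.3, 53.2]), np.float32(53.0))
```

View pics/w1.png

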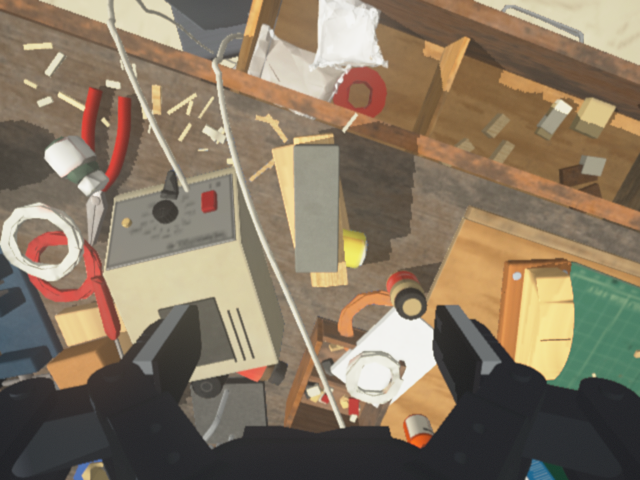

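The stone's centre is at about (316,208) in the wrist picture and is aligned with the tool. The strip lies askew beneath it, with a yellow roll at (355,248). I'll descend with the fingers part open to clear the station.

Request:
apply_moves(
  slide=[
    [0,0,-0.5],
    [0,0,-0.5],
    [-0.01,0,-0.4],
    [0,0,-0.25],
    [0,0,-0.15],
    [0,0,-0.13],
    [0,0,0],
    [0,0,0],
    [0,0,0],
    [0,0,0],
    [0,0,0],
  ],
  yaw=[0,0,0,0,0,0,0,0,0,0,0],
  gripper=[0.62,0.62,0.62,0.62,0.62,0.62,0.62,0.3,0.3,0.3,0.3],
  force=40,
)

```text
clock: 3.72
position: [0.4233, 0.0905, 0.0389]
eef_rot: [[-0.98, 0.199, 0.001], [0.199, 0.98, 0.0], [-0.001, 0.0, -1.0]]
force: [-1.8, 0.7, 6.4]
opening: 0.035
grasp_force: 41.0
```

Run:
```python
from h import *
print(env.read_state()["grasp_force"])
print("jar",ray("top",[[314,276],[314,284]],.053),"tray edge near",ray("top",[[282,309],[303,265],[320,225]],.02))
print("station", ray("top",[[381,265],[386,325]],.07))
```

```text
40.99380075931549
jar [[0.53002286 0.15484225 0.053     ]
 [0.51441221 0.1550182  0.053     ]] tray edge near [[0.46862257 0.2208411  0.02      ]
 [0.55686194 0.1781606  0.02      ]
 [0.63995431 0.14234374 0.02      ]]
station [[0.54708548 0.02606325 0.07      ]
 [0.43445966 0.02142059 0.07      ]]
```

Request:
apply_moves(
  slide=[
    [0,0,0.2],
    [0,0,0.3],
    [0.04,0.2,0.1],
    [0.1,0.4,0],
    [0,0.15,-0.2],
    [0,0,-0.4],
    [0,0,-0.22],
    [0,0,-0.12],
    [0,0,-0.03],
    [0,0,0],
    [0,0,0],
    [0,0,0],
    [0,0,0],
  ],
  yaw=[0,0,0,0,0,0,0,0,0,0,0,0,0],
  gripper=[0.3,0.3,0.3,0.3,0.3,0.3,0.3,0.3,0.3,0.3,0.3,0.62,0.62],
)

```text
clock: 5.35
position: [0.4373, 0.1656, 0.0018]
eef_rot: [[-0.98, 0.199, 0.001], [0.199, 0.98, 0.0], [-0.001, 0.001, -1.0]]
force: [-0.5, -0.7, -1.3]
opening: 0.0531
grasp_force: 0.0
```

Request:
apply_moves(
  slide=[
    [0,0,0.4],
    [0,0,0.5],
    [0,-0.15,0.5],
    [-0.05,-0.35,0.4],
    [0,-0.25,0.1],
    [0,0,0],
  ],
  yaw=[0,0,0,0.02,0.015,0],
  gripper=[0.62,0.62,0.62,0.62,0.62,0.62],
)

```text
clock: 6.1
position: [0.4324, 0.0895, 0.1925]
eef_rot: [[-0.996, 0.093, 0.003], [0.093, 0.996, 0.0], [-0.003, 0.001, -1.0]]
force: [-0.4, 0.5, -0.4]
opening: 0.0531
grasp_force: 0.0
```

Run:
```python
from h import *
s=env.read_state(); print(s["clock"],s["position"])
im=imaging.grab_frame("wrist"); cv2.imwrite("pics/w2.png",im[:,:,::-1])
imaging.grab_frame("top")
for n in("wrist","top"):
  for th,z in(("whetstone",.024),("pine_strip",.039)):
    for r in models.trace(n,th)[:2]: print(n,th,round(r["p"],2),r["box"],rect(n,r["pixels"],z))
```

```text
6.1 [0.43238058 0.08954756 0.19246318]
wrist whetstone 0.59 [376.9, 142.2, 441.9, 273.0] (array([435.4, 164.5]), array([ 39.7, 104.3]), np.float32(168.2))
wrist pine_strip 0.76 [298.3, 125.5, 344.2, 299.0] (array([431.3,  95. ]), array([ 32.6, 134.3]), np.float32(174.9))
top whetstone 0.29 [307.2, 269.1, 323.8, 282.8] (array([533.7, 155.4]), array([21.8, 22.6]), np.float32(115.8))
top pine_strip 0.36 [235.3, 225.1, 273.3, 284.6] (array([579.7, 272. ]), array([ 60.1, 118.5]), np.float32(171.1))
```

View pics/w2.png

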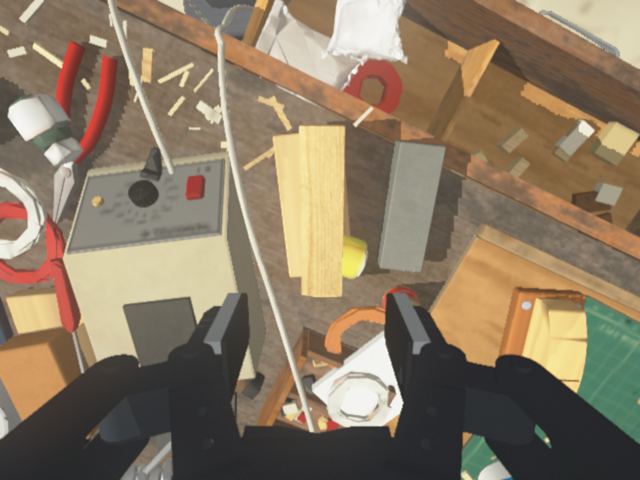

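The wrist picture shows the strip clear at (321,211) and the stone set aside at (412,206). Before picking the strip I'll look at the former from above.

Request:
apply_moves(
  slide=[
    [0.25,0.45,0.1],
    [0.25,0.45,0.1],
    [0.25,0.45,0.1],
    [0.25,0.45,0.1],
    [0,0,0],
    [0,0,0],
  ],
  yaw=[0,0,0,0,0,0],
  gripper=[0.62,0.62,0.62,0.62,0.62,0.62],
)

```text
clock: 7.15
position: [0.5309, 0.2703, 0.2301]
eef_rot: [[-0.996, 0.09, -0.002], [0.09, 0.996, -0.001], [0.002, -0.001, -1.0]]
force: [0.1, -0.5, 0.3]
opening: 0.0529
grasp_force: 0.0
```

Run:
```python
from h import *
s=env.read_state(); print(s["clock"],s["position"])
im=imaging.grab_frame("wrist"); K,R,t=cam("wrist"); print(-R.T@t)
np.savez("w3.npz",im=im,K=K,R=R,t=t)
r=models.trace("wrist","former")[0]; b=np.array(r["box"]).astype(int); print(r["p"],b,rect("wrist",r["pixels"],.03))
l,tp,rr,bt=b[0]-20,b[1]-20,b[2]+20,b[3]+20; l=max(l,0);tp=max(tp,0)
c=cv2.resize(im[tp:bt,l:rr],None,fx=3,fy=3,interpolation=cv2.INTER_CUBIC); print(l,tp,c.shape)
cv2.imwrite("pics/f3.png",c[:,:,::-1])
```

```text
7.15 [0.53088726 0.27034643 0.23008894]
[0.45844598 0.2766985  0.37263986]
0.65 [294 193 367 321] (array([582.4, 275.9]), array([ 59.8, 125.8]), np.float32(170.3))
274 173 (504, 339, 3)
```

View pics/f3.png

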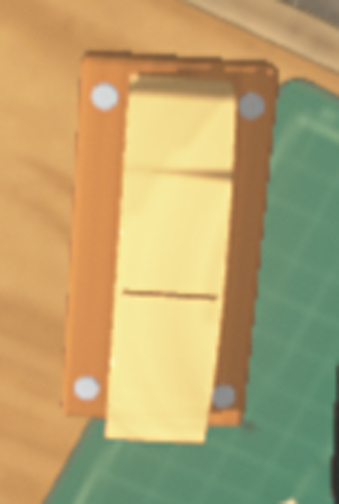

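In the crop, the crown line runs from (124,292) to (216,297). The base corners are at (85,52), (276,65) and (66,413), and the crest's far corners are at (105,437) and (206,442). I'll fit the pose from these points.

Run:
```python
from h import *
from scipy.optimize import least_squares
d=np.load("w3.npz"); K,R,t=d["K"],d["R"],d["t"]
px=np.array([[124,292],[216,297],[85,52],[276,65],[66,413],[105,437],[206,442],[128,94],[237,98]],float)
uv=(px+.5)/3-.5+[274,173]
L=np.array([[0,-15,50],[0,15,50],[-60,-30,14],[-60,30,14],[60,-30,14],[55,-15,34],[55,15,34],[-55,-15,34],[-55,15,34]])/1000.
def proj(p):
    c,s=np.cos(p[3]),np.sin(p[3]); W=L@np.array([[c,-s,0],[s,c,0],[0,0,1]]).T+p[:3]
    q=(W@R.T+t)@K.T; return q[:,:2]/q[:,2:]
for fz in(None,0.0,.01,.02):
    f=(lambda p:(proj(p)-uv).ravel()) if fz is None else (lambda p:(proj([p[0],p[1],fz,p[3]])-uv).ravel())
    r=least_squares(f,[.58,.27,.01,-.16]); print(fz,np.round(r.x[:3]*1000,1),np.degrees(r.x[3]),"rms",np.sqrt(np.mean(r.fun**2)))
    if fz is None: print(np.round(f(r.x).reshape(-1,2),1))
# crown line from the top view and scene view as a check on height
print("flat tray guess: crown line pts at z .06:",ray("top",[[0,0]],.06))
a=cv2.imread("pics/top0.png")[215:292,225:285]; b=cv2.imread("pics/scene0.png")[262:325,282:367]
c=np.zeros((620,800,3),np.uint8); a=cv2.resize(a,None,fx=6,fy=6,interpolation=cv2.INTER_CUBIC); b=cv2.resize(b,None,fx=5,fy=5,interpolation=cv2.INTER_CUBIC)
c[:a.shape[0],:a.shape[1]]=a; c[:b.shape[0],370:370+b.shape[1]]=b; cv2.imwrite("pics/ts.png",c[:480])
```

```text
None [584.7 277.1   3.8] -8.71599915254026 rms 1.1914349978660272
[[-1.9 -0.8]
 [ 2.2 -0.4]
 [-1.2  1.7]
 [ 1.3  1.4]
 [-0.9  1.3]
 [ 1.2 -0.7]
 [-0.6 -0.6]
 [ 0.7 -1.3]
 [-0.8 -0.5]]
0.0 [586.  277.1  10.5] -8.728673149681228 rms 1.2719127311348188
0.01 [ 582.6  277.1 -151.3] -8.694963185905353 rms 1.4032734977535917
0.02 [579.3 277.1  15.1] -8.659500663358214 rms 2.328157510778227
flat tray guess: crown line pts at z .06: [[1.17108937 0.86250641 0.06      ]]
```

View pics/ts.png

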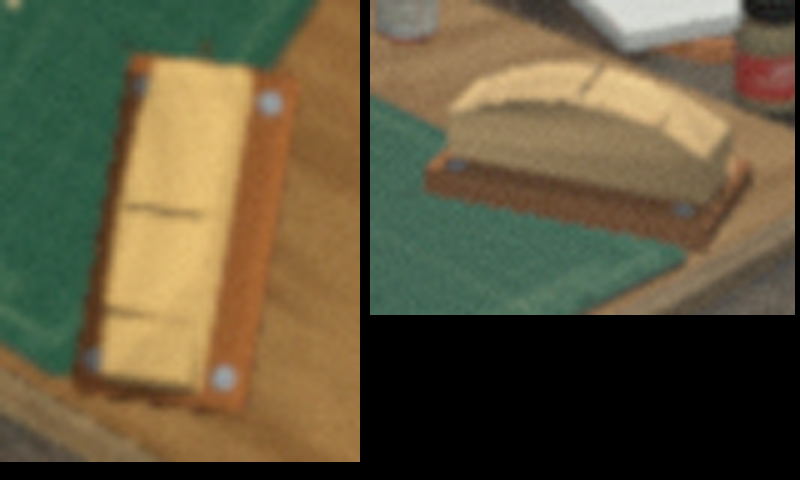

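Run:
```python
from h import *
from scipy.optimize import least_squares
d=np.load("w3.npz")
V={"wrist":((d["K"],d["R"],d["t"]),3,[274,173],[[124,292],[216,297],[85,52],[276,65],[66,413],[105,437],[206,442],[128,94],[237,98]],
 [[0,-15,50],[0,15,50],[-60,-30,14],[-60,30,14],[60,-30,14],[55,-15,34],[55,15,34],[-55,-15,34],[-55,15,34]]),
"top":(cam("top"),6,[225,215],[[127,206],[203,213],[133,55],[295,75],[240,408],[75,385]],[[0,15,50],[0,-15,50],[60,30,14],[60,-30,14],[-60,-30,14],[-60,30,14]]),
"scene":(cam("scene"),5,[282,262],[[215,94],[233,66],[80,108],[352,155],[57,190],[333,248]],[[0,15,50],[0,-15,50],[55,15,34],[-55,15,34],[60,30,0],[-60,30,0]])}
def res(p,names):
    out=[]
    for n in names:
        (K,R,t),s,o,px,L=V[n]; uv=(np.array(px)+.5)/s-.5+o
        c,sn=np.cos(p[3]),np.sin(p[3]); W=np.array(L)/1000@np.array([[c,-sn,0],[sn,c,0],[0,0,1]]).T+p[:3]
        q=(W@R.T+t)@K.T; Z=q[:,2:]; out.append(((q[:,:2]/Z-uv)*Z/K[0,0]*1000).ravel())
    return np.concatenate(out)
for names in(["wrist"],["top"],["scene"],["wrist","top"],["top","scene"],["wrist","top","scene"]):
    r=least_squares(res,[.58,.27,.01,-.16],args=(names,),loss="soft_l1",f_scale=2); print(names,np.round(r.x[:3]*1000,1),np.degrees(r.x[3]).round(2),"rms mm",np.sqrt(np.mean(r.fun**2)).round(2))
print(np.round(r.fun.reshape(-1,2),1))
```

```text
['wrist'] [584.5 277.2   4.3] -8.69 rms mm 1.07
['top'] [589.6 281.3 -25. ] -8.69 rms mm 0.93
['scene'] [585.3 257.    2.1] -8.07 rms mm 1.81
['wrist', 'top'] [585.3 277.    1.6] -8.71 rms mm 1.29
['top', 'scene'] [582.1 274.7  11.5] -8.58 rms mm 1.99
['wrist', 'top', 'scene'] [581.9 276.2  11.7] -8.69 rms mm 1.89
[[-2.8 -0.2]
 [ 1.4  0.1]
 [-2.5  0.3]
 [ 1.1  0.1]
 [-2.5  2.5]
 [-0.2  0.8]
 [-1.2  0.9]
 [-0.5 -2.1]
 [-1.1 -1.4]
 [-2.9  0.4]
 [ 1.6  2. ]
 [-2.7 -1.4]
 [ 0.3 -0.6]
 [-0.1  3.4]
 [-3.4  3. ]
 [-3.1  0.1]
 [ 0.6 -1.2]
 [-0.7 -0.5]
 [-4.8  0.3]
 [-1.9  2.6]
 [ 1.5  2.2]]
```

Request:
apply_moves(
  slide=[
    [-0.25,-0.44,0],
    [-0.25,-0.44,0],
    [-0.25,-0.44,-0.2],
    [-0.25,-0.435,-0.4],
    [0,0,-0.5],
    [0,0,-0.5],
    [0,0,-0.3],
    [0,0,-0.15],
    [0,0,-0.06],
    [0,0,0],
    [0,0,0],
    [0,0,0],
    [0,0,0],
    [0,0,0],
  ],
  yaw=[0,0,0,0,0,0,0,0,0,0,0,0,0,0],
  gripper=[0.62,0.62,0.62,0.62,0.62,0.62,0.62,0.62,0.62,0.62,0.25,0.25,0.25,0.25],
  force=40,
)

```text
clock: 9.0
position: [0.4332, 0.0962, 0.0224]
eef_rot: [[-0.996, 0.09, 0.002], [0.09, 0.996, 0.0], [-0.002, 0.0, -1.0]]
force: [-1.1, -1.1, 6.7]
opening: 0.0325
grasp_force: 39.9
```

Request:
apply_moves(
  slide=[
    [0,0,0.2],
    [0,0,0.4],
    [0,0,0.4],
    [0.3,0.36,0],
    [0.3,0.36,0],
    [0.3,0.36,0],
    [0.3,0.36,0],
    [0.3,0.36,0],
    [0,0,0],
    [0,0,0],
  ],
  yaw=[0,0,0,0,-0.005,-0.005,-0.005,-0.005,0,0],
  gripper=[0.25,0.25,0.25,0.25,0.25,0.25,0.25,0.25,0.25,0.25],
)

```text
clock: 10.25
position: [0.5818, 0.2757, 0.1213]
eef_rot: [[-0.988, 0.152, -0.001], [0.152, 0.988, -0.001], [0.001, -0.001, -1.0]]
force: [-0.0, -0.4, -1.5]
opening: 0.0319
grasp_force: 40.6
```

Run:
```python
from h import *
s=env.read_state(); p=s["position"]; print(s["clock"],p,s["force"],s["opening"])
im=imaging.grab_frame("wrist"); cv2.imwrite("pics/w4.png",im[:,:,::-1])
for r in models.trace("wrist","pine_strip")[:2]: print(round(r["p"],2),r["box"],rect("wrist",r["pixels"],p[2]-.0044+.021))
```

```text
10.25 [0.58177914 0.27572435 0.12130292] [-0.00462186 -0.41381232 -1.4808474 ] 0.03194150532575252
0.81 [265.8, 136.8, 368.9, 432.9] (array([570. , 277.5]), array([ 32.9, 112.3]), np.float32(171.0))
```

View pics/w4.png

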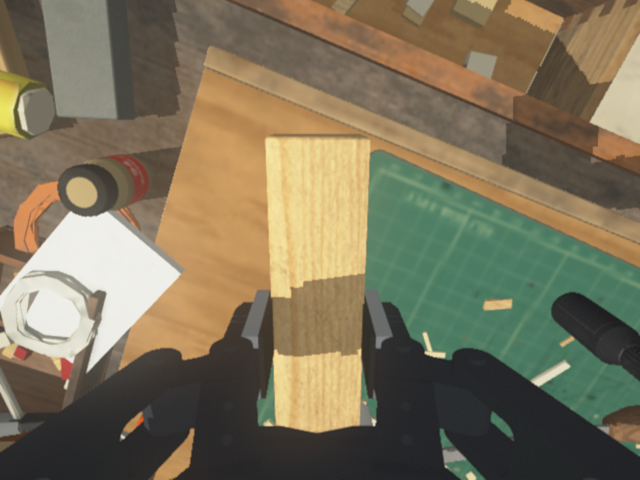

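Request:
apply_moves(
  slide=[
    [0.02,0.01,-0.2],
    [0,0,-0.2],
    [0,0,-0.08],
    [0,0,0],
    [0,0,0],
  ],
  yaw=[0,0,0,0,0],
  gripper=[0.25,0.25,0.25,0.25,0.25],
)

```text
clock: 10.98
position: [0.5848, 0.2772, 0.0736]
eef_rot: [[-0.988, 0.153, 0.0], [0.153, 0.988, 0.0], [-0.0, 0.0, -1.0]]
force: [-0.0, -0.1, -1.0]
opening: 0.0319
grasp_force: 40.6
```

Request:
apply_moves(
  slide=[
    [0,0,-0.03],
    [0,0,0],
    [0,0,0],
  ],
  yaw=[0,0,0],
  gripper=[0.25,0.25,0.25],
)

```text
clock: 11.35
position: [0.5846, 0.2771, 0.0705]
eef_rot: [[-0.988, 0.153, 0.0], [0.153, 0.988, 0.0], [-0.0, 0.0, -1.0]]
force: [0.3, 0.5, -1.6]
opening: 0.032
grasp_force: 40.6
```

Request:
apply_moves(
  slide=[
    [0,0,-0.03],
    [0,0,0],
    [0,0,0],
  ],
  yaw=[0,0,0],
  gripper=[0.25,0.25,0.25],
)

```text
clock: 11.72
position: [0.5845, 0.277, 0.0672]
eef_rot: [[-0.988, 0.153, -0.0], [0.153, 0.988, -0.0], [0.0, -0.0, -1.0]]
force: [-0.3, -0.6, -1.6]
opening: 0.0326
grasp_force: 40.6
```

Request:
apply_moves(
  slide=[
    [0,0,-0.02],
    [0,0,0],
    [0,0,0],
  ],
  yaw=[0,0,0],
  gripper=[0.25,0.25,0.25],
)

```text
clock: 12.1
position: [0.5845, 0.277, 0.0653]
eef_rot: [[-0.988, 0.153, 0.0], [0.153, 0.988, -0.0], [-0.0, -0.0, -1.0]]
force: [0.2, -0.2, -0.6]
opening: 0.032
grasp_force: 40.6
```

Request:
apply_moves(
  slide=[
    [0,0,-0.02],
    [0,0,0],
    [0,0,0],
  ],
  yaw=[0,0,0],
  gripper=[0.25,0.25,0.25],
)

```text
clock: 12.48
position: [0.5847, 0.2771, 0.0637]
eef_rot: [[-0.988, 0.153, 0.0], [0.153, 0.988, 0.0], [-0.0, 0.0, -1.0]]
force: [-2.1, -1.3, 5.2]
opening: 0.0322
grasp_force: 41.3
```

Run:
```python
from h import *
s=env.read_state(); print(s["position"],s["force"])
a=imaging.grab_frame("scene")[230:330,270:380]
cv2.imwrite("pics/s5.png",cv2.resize(a,None,fx=6,fy=6,interpolation=cv2.INTER_CUBIC)[:,:,::-1])
```

```text
[0.58470605 0.27713041 0.06370341] [-2.05261115 -1.34439759  5.16133973]
```

View pics/s5.png

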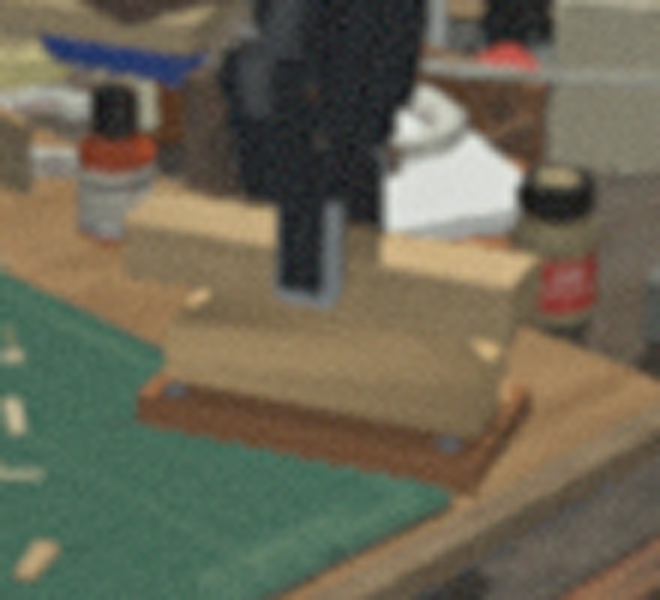

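The scene view shows the strip down on the crest, and contact was felt. I'll release it and back off upward.

Request:
apply_moves(
  slide=[
    [0,0,0.005],
    [0,0,0],
    [0,0,0],
    [0,0,0],
    [0,0,0.2],
    [0,0,0.4],
    [-0.1,0,0.5],
    [-0.2,0,0.5],
    [0,0,0],
    [0,0,0],
  ],
  yaw=[0,0,0,0,0,0,0,0,0,0],
  gripper=[0.3,0.4,0.62,0.62,0.62,0.62,0.62,0.62,0.62,0.62],
)

```text
clock: 13.78
position: [0.5546, 0.2771, 0.2247]
eef_rot: [[-0.988, 0.153, 0.001], [0.153, 0.988, 0.001], [-0.001, 0.001, -1.0]]
force: [0.6, -0.6, -1.7]
opening: 0.0528
grasp_force: 0.0
```

Run:
```python
from h import *
s=env.read_state(); print(s["clock"],s["position"])
im=imaging.grab_frame("wrist"); sc=imaging.grab_frame("scene"); imaging.grab_frame("top")
for n in("wrist","top"):
    for r in models.trace(n,"pine_strip")[:2]: print(n,round(r["p"],2),r["box"],rect(n,r["pixels"],.081))
    for r in models.trace(n,"whetstone")[:2]: print(n,"stone",round(r["p"],2),r["box"],rect(n,r["pixels"],.024))
a=cv2.resize(im[::1,::1],(520,390)); b=cv2.resize(sc[240:330,270:380],None,fx=2.5,fy=2.5,interpolation=cv2.INTER_CUBIC)
c=np.zeros((390,800,3),np.uint8); c[:,:520]=a; c[:b.shape[0],522:522+b.shape[1]]=b
cv2.imwrite("pics/c6.png",c[:,:,::-1])
```

```text
13.775 [0.55457287 0.27707562 0.22473705]
wrist 0.96 [300.6, 167.9, 343.4, 337.0] (array([581.8, 277.3]), array([ 32.6, 134.3]), np.float32(171.2))
wrist stone 0.59 [134.4, 15.9, 189.9, 153.4] (array([438.6, 169.6]), array([ 42.3, 104.1]), np.float32(168.6))
top 0.69 [249.8, 212.6, 266.2, 235.7] (array([633. , 263.5]), array([31.4, 38.5]), np.float32(0.6))
top stone 0.65 [301.1, 295.4, 322.7, 354.7] (array([438.6, 163.9]), array([ 36.8, 105.1]), np.float32(169.3))
```

View pics/c6.png

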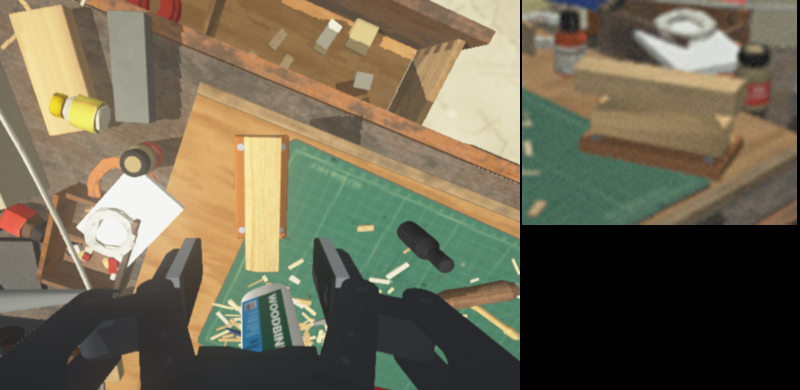

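The wrist picture shows the strip lying level across the crown at (263,203), measured at (582,277) mm with its full 134 mm length showing. Next is the stone.

Request:
apply_moves(
  slide=[
    [-0.3,-0.28,0],
    [-0.3,-0.28,0],
    [-0.3,-0.28,0],
    [-0.27,-0.28,-0.1],
    [0,0,-0.5],
    [0,0,-0.5],
    [0,0,-0.5],
    [0,0,-0.35],
    [0,0,-0.2],
    [0,0,-0.05],
    [0,0,0],
    [0,0,0],
    [0,0,0],
    [0,0,0],
    [0,0,0],
  ],
  yaw=[-0.005,-0.005,-0.004,0,0,0,0,0,0,0,0,0,0,0,0],
  gripper=[0.62,0.62,0.62,0.62,0.62,0.62,0.62,0.62,0.62,0.62,0.62,0.3,0.3,0.3,0.3],
  force=40,
)

```text
clock: 16.0
position: [0.4383, 0.1653, 0.0048]
eef_rot: [[-0.981, 0.196, 0.002], [0.196, 0.981, 0.001], [-0.002, 0.001, -1.0]]
force: [-0.6, -0.1, 7.7]
opening: 0.035
grasp_force: 41.2
```

Request:
apply_moves(
  slide=[
    [0,0,0.3],
    [0,0,0.5],
    [0,0,0.5],
    [0.1,0.1,0.2],
    [0.35,0.27,0],
    [0.35,0.27,0],
    [0.35,0.27,0],
    [0.29,0.21,0],
    [0,0,0],
    [0,0,0],
  ],
  yaw=[0,0,0,0,0.005,0.005,0.004,0,0,0],
  gripper=[0.3,0.3,0.3,0.3,0.3,0.3,0.3,0.3,0.3,0.3],
)

```text
clock: 17.25
position: [0.5805, 0.2765, 0.1534]
eef_rot: [[-0.988, 0.153, -0.001], [0.153, 0.988, -0.001], [0.001, -0.001, -1.0]]
force: [0.0, -0.5, -2.3]
opening: 0.0347
grasp_force: 41.3
```

Run:
```python
from h import *
s=env.read_state(); p=s["position"]; print(s["clock"],p,s["force"])
imaging.grab_frame("wrist"); K,R,t=cam("wrist")
for r in models.trace("wrist","whetstone")[:1]: print(round(r["p"],2),r["box"],rect("wrist",r["pixels"],p[2]-.0048+.024))
for r in models.trace("wrist","pine_strip")[:1]: print("strip",round(r["p"],2),r["box"],rect("wrist",r["pixels"],.081))
```

```text
17.25 [0.58048411 0.27648335 0.15340487] [ 0.04774553 -0.4636562  -2.31584136]
0.66 [259.5, 177.5, 371.0, 434.1] (array([574. , 277.6]), array([35.9, 97.2]), np.float32(171.4))
strip 0.89 [290.7, 134.7, 351.8, 179.0] (array([528.2, 286.6]), array([22.5, 32.9]), np.float32(80.1))
```

Request:
apply_moves(
  slide=[
    [0.03,0.005,-0.2],
    [0,0,-0.2],
    [0,0,-0.15],
    [0,0,-0.06],
    [0,0,0],
    [0,0,0],
  ],
  yaw=[0,0,0,0,0,0],
  gripper=[0.3,0.3,0.3,0.3,0.3,0.3],
)

```text
clock: 18.15
position: [0.585, 0.2778, 0.0933]
eef_rot: [[-0.988, 0.153, 0.001], [0.153, 0.988, 0.0], [-0.001, 0.0, -1.0]]
force: [0.1, 1.0, -2.1]
opening: 0.0353
grasp_force: 41.3
```

Request:
apply_moves(
  slide=[
    [0,0,-0.02],
    [0,0,-0.02],
    [0,0,0],
    [0,0,0],
  ],
  yaw=[0,0,0,0],
  gripper=[0.3,0.3,0.3,0.3],
)

```text
clock: 18.65
position: [0.5845, 0.2775, 0.0889]
eef_rot: [[-0.988, 0.153, 0.0], [0.153, 0.988, 0.0], [-0.0, 0.0, -1.0]]
force: [-0.1, -0.3, -1.9]
opening: 0.0349
grasp_force: 41.3
```

Request:
apply_moves(
  slide=[
    [-0.005,0,-0.02],
    [0,0,0],
    [0,0,0],
  ],
  yaw=[0,0,0],
  gripper=[0.3,0.3,0.3],
)

```text
clock: 19.02
position: [0.584, 0.2775, 0.0868]
eef_rot: [[-0.988, 0.153, -0.0], [0.153, 0.988, -0.0], [0.0, -0.0, -1.0]]
force: [-0.1, -0.0, -2.6]
opening: 0.0351
grasp_force: 41.3
```

Request:
apply_moves(
  slide=[
    [0,0,-0.015],
    [0,0,0],
    [0,0,0],
  ],
  yaw=[0,0,0],
  gripper=[0.3,0.3,0.3],
)

```text
clock: 19.4
position: [0.584, 0.2776, 0.0853]
eef_rot: [[-0.988, 0.153, -0.0], [0.153, 0.988, -0.0], [0.0, -0.0, -1.0]]
force: [0.5, 0.0, -2.4]
opening: 0.0355
grasp_force: 41.4
```

Request:
apply_moves(
  slide=[
    [0,0,-0.015],
    [0,0,0],
    [0,0,0],
  ],
  yaw=[0,0,0],
  gripper=[0.3,0.3,0.3],
)

```text
clock: 19.77
position: [0.5841, 0.2776, 0.0851]
eef_rot: [[-0.988, 0.153, 0.0], [0.153, 0.988, 0.0], [-0.0, 0.0, -1.0]]
force: [-3.4, -2.7, 9.7]
opening: 0.0351
grasp_force: 42.7
```

Run:
```python
from h import *
s=env.read_state(); print(s["clock"],s["position"],s["force"])
w=imaging.grab_frame("wrist");a=imaging.grab_frame("scene")[230:330,270:380]
c=np.zeros((400,800,3),np.uint8); c[:,:440]=cv2.resize(a,(440,400),interpolation=cv2.INTER_CUBIC); c[:270,440:]=cv2.resize(w,(360,270))
cv2.imwrite("pics/s7.png",c[:,:,::-1])
```

```text
19.775 [0.58414856 0.27756688 0.08506011] [-3.42459406 -2.67440629  9.70129398]
```

View pics/s7.png

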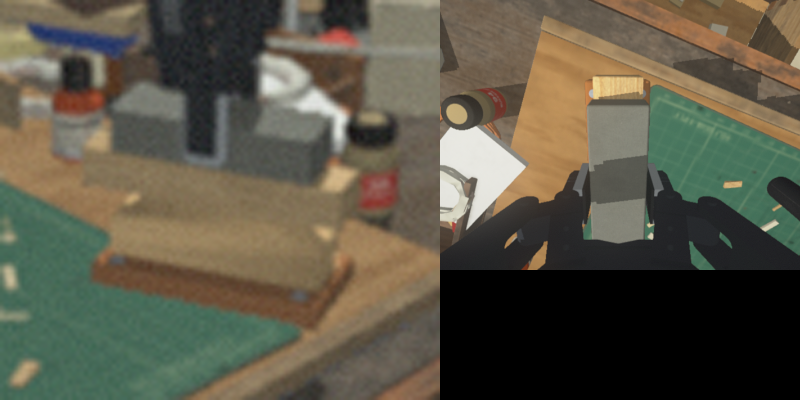

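The stone is down on the strip, aligned and centred, with 9.7 N of contact force. I'll ease up a little and release.

Request:
apply_moves(
  slide=[
    [0,0,0.01],
    [0,0,0],
    [0,0,0],
    [0,0,0],
    [0,0,0.02],
    [0,0,0.2],
    [0,0,0.4],
    [-0.1,0,0.5],
    [-0.2,0,0.3],
    [0,0,0],
    [0,0,0],
    [0,0,0],
  ],
  yaw=[0,0,0,0,0,0,0,0,0,0,0,0],
  gripper=[0.3,0.3,0.45,0.62,0.62,0.62,0.62,0.62,0.62,0.62,0.62,0.62],
)

```text
clock: 21.38
position: [0.5538, 0.2772, 0.2257]
eef_rot: [[-0.988, 0.153, -0.002], [0.153, 0.988, -0.001], [0.001, -0.001, -1.0]]
force: [-0.3, -0.8, 0.1]
opening: 0.0526
grasp_force: 0.0
```

Run:
```python
from h import *
s=env.read_state(); print(s["clock"],s["position"])
w=imaging.grab_frame("wrist");a=imaging.grab_frame("scene")[230:330,270:380]
for th,z in(("whetstone",.1045),("pine_strip",.081)):
    for r in models.trace("wrist",th)[:1]: print(th,round(r["p"],2),r["box"],rect("wrist",r["pixels"],z))
c=np.zeros((400,800,3),np.uint8); c[:,:440]=cv2.resize(a,(440,400),interpolation=cv2.INTER_CUBIC); c[:270,440:]=cv2.resize(w,(360,270))
cv2.imwrite("pics/s8.png",c[:,:,::-1])
```

```text
21.375 [0.55384726 0.27722471 0.22572075]
whetstone 0.88 [298.3, 192.5, 350.7, 335.1] (array([582.5, 278.1]), array([ 36.4, 108.9]), np.float32(170.7))
pine_strip 0.7 [300.2, 166.2, 345.2, 190.9] (array([524.7, 287.2]), array([18.1, 32.6]), np.float32(81.2))
```

View pics/s8.png

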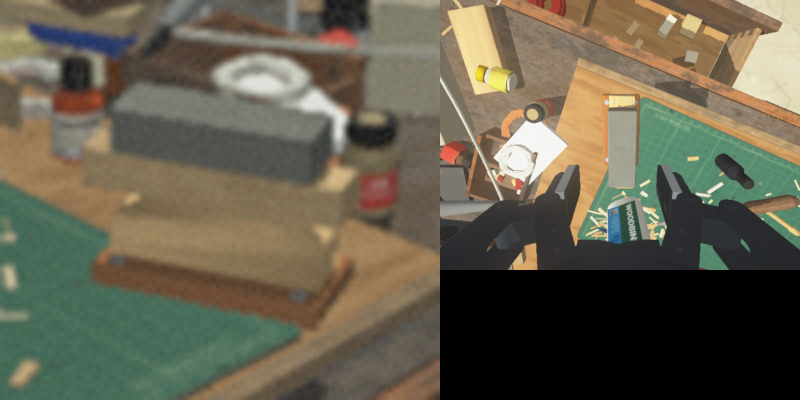

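The stack stands level, with the stone at (582.5,278) mm over the strip at (582,277) mm, and the gripper is clear. I'm handing the job in.

```bash
python3 -c "
from station import env
print(env.close_job())"
```

```text
the job is handed in; nothing more can be done
None
```

I balanced the strip alone and level on the crown, laid the whetstone lengthwise on its middle, and handed the job in at about 21 s; the last pictures showed the stack level, but no verdict came back.

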